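# Load the graded reagent rack

## Task

Load the reagent rack for the next run: take the four bottles that stand on the open worktop to its left and right (not the similar ones at the back) and line them up in it in order of size, the slim dropper bottle in the narrowest cup at the handle end and each next larger bottle in the next wider cup, up to the largest at the other end. Set every bottle right down on the floor of its cup, standing straight, and let go; keep the bottles upright on the way and leave the tape roll and the timer beside the work where they are.

Things in the scene. Friction and masses are not known exactly. Their poses are not given: they have to be found in the camera images.
- dropper_mid (a point): Smallest bottle: slim dropper bottle with white body and a pointed nozzle cap, 29 mm across, 85 mm tall (straight body to about 45 mm up, shoulder to 54 mm, cap and nozzle above, 18 mm then 12 mm across). It stands upright, loose, to the left or right of the rack. The point is its centre, half-way up (42.5 mm above its base); z up.
- small_bottle_mid (a point): Second bottle: squat brown bottle with a white screw cap, 49 mm across, 99 mm tall (body to 81 mm up, cap above, 32 mm across). It stands upright, loose, to the left or right of the rack. The point is its centre, half-way up (49.5 mm above its base); z up.
- medium_bottle_mid (a point): Third bottle: white bottle with a screw cap, 60 mm across, 122 mm tall (body to 100 mm up, cap above, 39 mm across). It stands upright, loose, to the left or right of the rack. The point is its centre, half-way up (61 mm above its base); z up.
- large_bottle_mid (a point): Largest bottle: white bottle with a screw cap, 68 mm across, 154 mm tall (body to 130 mm up, cap above, 40 mm across). Best gripped at 90 to 115 mm up, so that its top does not meet the gripper. It stands upright, loose, to the left or right of the rack. The point is its centre, half-way up (77 mm above its base); z up.
- well_1 (a point): The narrowest of the four round white cups in a row on the grey, fixed reagent rack, at the end of the rack that has the low wire handle; bore 44 mm, 80 mm from well_2. The point is the centre of the cup's floor, where a bottle's base rests, 12 mm above the worktop; the rim is 18 mm above the floor and its upper 7 mm flare out by 3 mm. x points along the row from narrowest to widest cup, z up.
- well_2 (a point): The second of the four round white cups in a row on the grey, fixed reagent rack; bore 64 mm, 80 mm from well_1, 87 mm from well_3. The point is the centre of the cup's floor, where a bottle's base rests, 12 mm above the worktop; the rim is 18 mm above the floor and its upper 7 mm flare out by 3 mm. x points along the row from narrowest to widest cup, z up.
- well_3 (a point): The third of the four round white cups in a row on the grey, fixed reagent rack; bore 75 mm, 87 mm from well_2, 95 mm from well_4. The point is the centre of the cup's floor, where a bottle's base rests, 12 mm above the worktop; the rim is 18 mm above the floor and its upper 7 mm flare out by 3 mm. x points along the row from narrowest to widest cup, z up.
- well_4 (a point): The widest of the four round white cups in a row on the grey, fixed reagent rack, at the end without a handle; bore 83 mm, 95 mm from well_3. The point is the centre of the cup's floor, where a bottle's base rests, 12 mm above the worktop; the rim is 18 mm above the floor and its upper 7 mm flare out by 3 mm. x points along the row from narrowest to widest cup, z up.
- tape_roll_mid (a point): Bystander: roll of white label tape lying flat, 62 mm across, 18 mm high. The point is its centre. Leave it alone.
- timer_mid (a point): Bystander: small white bench timer lying flat at the left, beyond the bottles, 62 x 66 mm, 21 mm high. The point is its centre. Leave it alone.
There are look-alikes about, which are no part of the job. What is shaped like the part that bears small_bottle_mid but yellow is not meant. Leave any green look-alike of the part that bears large_bottle_mid alone.

How it is judged:
By the outcome, as a careful person would: the job done as asked, in the order asked, and still so for the second after the job is handed in, with the robot touching nothing.
It also fails if it takes over 104 s, if anything falls off the work surface, if the arm or the gripper's body presses on something with over 40 N, if the wrist force passes 120 N, or if a joint passes its speed limit or range.

## Robot

A 7-joint arm with a two-finger parallel gripper is mounted at the origin on a cart in front of the work surface, level with it; the furniture and walls round the work are solid. World frame = base frame: x ahead of the robot, y to its left, z up, the work surface at z = 0. Lengths are in m, angles in rad, forces in N, time in s.
With the tool pointing down it reaches from about 0.4 to 0.85 m from the base axis. Payload 4.5 kg.
Tool frame: the origin (TCP) lies at the very end of the fingers, on their centre line; the grasp point (between the pads) lies 19 mm behind it; z points along the fingers, y is the line along which they close (so a half turn about z gives the same grasp; the last joint's range is limited). The gripper opens to 88 mm and grips with 3 to 60 N. Pads are 18 mm wide; open, the fingers measure 123 mm over their backs; the gripper's body (75 mm by 187 mm) begins 45 mm behind the grasp point.
Start: joints at [-1.298, 0.689, -0.195, 1.565, 0.157, 0.902, -0.215], TCP at [0.148, 0.607, 0.239] pointing down, gripper open.
Joint ranges: [-3.01, 3.01], [-0.46, 2.08], [-1.47, 1.51], [0.13, 2.56], [-1, 4.14], [0.04, 2.09], [-2.66, 2.66]. Speed limits (rad/s): [2.57, 2.57, 3.14, 3.14, 3.14, 3.14, 3.14].

## Interface

Orientations are given as a unit quaternion [x, y, z, w].
In Python, from plant import r gives the robot as it stands. The module is installed in compiled form; this text tells all that it offers.
- The arm moves only by the tool step_arm, never from a script. Its argument "increments" is a list of rows, each a list of 2 entries, a list of its own where there are three numbers: the shift along the world's x, y, z in cm, then the turn, a rotation vector about the world's x, y, z in degrees. A call has exactly 10 rows; each row shifts and turns the commanded pose from where the row before left it; what a row does not reach is not made up. A row lasts 1/10 s, in which the tool goes at most 50 mm and 8.59 degrees, less where a joint would pass 70% of its speed; a pose out of reach is approached as far as the arm can. A call is refused whole if a number of a shift passes 5 or a number of a turn 8.59, either way. A call with a gripper value outside its range is refused whole. "fingers" is the opening, from 0 (shut) to 1 (fully open), set as the call begins (left out, the last holds). The fingers move at their own pace and stop on an object; "grip_force" is the grip in N (left out, the last holds). Time passes only in rows, so rows that do not move let the fingers close, or fill a call up. It gives the time, the measured TCP pose, the force, the opening and the grip force at its end, in the units of the state.
- r.get_state(): the state, without advancing time (a new reading comes with each control period).
- r.snapshot(name): name is "scene" or "top" or "wrist"; returns (picture, depth): 384x512x3 uint8, red, green, blue; 384x512 float32, m along the optical axis (not along the pixel's ray), 0 where there is no reading.
- r.calibration(name): a dict with "fov_y" (degrees; the focal length in pixels is half the picture's height over the tangent of half this angle, whatever the lens; pixels are square), "cx", "cy" (the principal point, pixels), "k1" (the pictures are not rectified: a ray, as slopes to the right and down, at radius r is drawn at 1 + k1 r^2 times it, then the intrinsics apply), "R" (3x3) and "t" (3): a world point X has camera coordinates R X + t. Camera axes: x right, y down, z forward; pixel columns grow to the right and rows downward; lengths in m; the calibration is good to about 2 mm. A picture is of the moment at which its call begins: read the wrist's pose just before it. calibration takes no time and is no camera call; for the wrist camera it gives the pose at the moment of the call.
- r.finish_job(): hands the job in; it is judged then, once.
The state is a dict: "clock": time; "q": joint angles; "qd": joint speeds; "joint_torque": joint torques, N m; "tool_pos": TCP position; "eef_rot": TCP orientation; "contact_force": force on the tool from outside, world axes, zero at the start; "moment": the same for the moment, N m; "opening": opening from 0.0 (shut) to 1.0 (fully open); "finger_force": force on a finger pad.
Only numpy, scipy, OpenCV 4.12 (cv2) and the standard library are available. Lean on these libraries where they do the work, as an engineer would, in place of code of your own. Each camera call takes 0.05 s, during which the arm holds its last target. There are 200 camera calls.

## Working session

There is one attempt and no reset: what is moved stays moved. The work goes in short steps, Python scripts to look and compute and a tool call to move; the robot and the scene stay as the last step left them, time stands still between calls to the robot, and variables do not carry over. Pictures are saved under pics/ and viewed, at most 14 in all, crops included, and the job is handed in when it is done.

Besides the shell and the picture viewer there is one more tool, called after ">>>" by a JSON object that holds its "fn" and its "kwargs". step_arm: Moves the arm, as the interface text tells. Its arguments: {"type":"object","properties":{"increments":{"type":"array","items":{"type":"array"}},"fingers":{"type":"number"},"grip_force":{"type":"number"}},"required":["increments"]}

```bash
mkdir -p pics; cat > h.py <<'E'
import numpy as np, cv2
from plant import r
def snap(n):
    c=r.calibration(n); im,d=r.snapshot(n); return im,d,c
def cloud(d,c):
    h,w=d.shape; f=h/2/np.tan(np.radians(c["fov_y"]/2))
    K=np.array([[f,0,c["cx"]],[0,f,c["cy"]],[0,0,1]])
    u,v=np.meshgrid(np.arange(w),np.arange(h))
    p=np.stack([u,v],-1).reshape(-1,1,2).astype(np.float64)
    s=cv2.undistortPoints(p,K,np.array([c["k1"],0,0,0,0])).reshape(h,w,2)
    X=np.dstack([s[...,0]*d,s[...,1]*d,d])
    return (X-np.array(c["t"]))@np.array(c["R"])
E
python3 - <<'E'
from h import *
s=r.get_state(); print(s)
for n in("scene","top"):
    im,d,c=snap(n); cv2.imwrite(f"pics/{n}0.png",im[...,::-1]); np.savez(f"{n}0.npz",im=im,P=cloud(d,c),d=d)
    print(n,{k:np.round(v,3).tolist() for k,v in c.items()})
E
```

```text
{'clock': 0.0, 'q': array([-1.2981982 ,  0.69001552, -0.19452841,  1.56635405,  0.15728332,
        0.90247729, -0.21511127]), 'qd': array([-0.00300116,  0.00027506,  0.00067506,  0.00148123, -0.00072037,
       -0.00081059,  0.00038025]), 'joint_torque': array([-7.86885321e-04, -5.27564728e+01, -1.26742154e+00, -1.53435159e+01,
       -5.27037028e-02,  6.24405118e-03,  1.65513147e-04]), 'tool_pos': array([0.14771909, 0.60663602, 0.23788804]), 'eef_rot': array([ 1.19078210e-01,  9.92884440e-01, -9.29976866e-04, -5.74140153e-05]), 'contact_force': array([-0.29690162, -0.73111118, -0.22945056]), 'moment': array([-0.03338739,  0.02515861,  0.03127824]), 'finger_force': 0.0, 'opening': 0.9995338984765764}
scene {'fov_y': 42.653, 'cx': 252.488, 'cy': 189.147, 'k1': 0.044, 'R': [[-0.519, -0.855, -0.004], [-0.659, 0.404, -0.634], [0.544, -0.326, -0.773]], 't': [0.251, 0.462, 1.386]}
top {'fov_y': 44.786, 'cx': 253.861, 'cy': 193.828, 'k1': -0.047, 'R': [[0.008, -1.0, 0.005], [-0.987, -0.008, -0.159], [0.159, -0.004, -0.987]], 't': [-0.054, 0.576, 1.382]}
```

View pics/scene0.png

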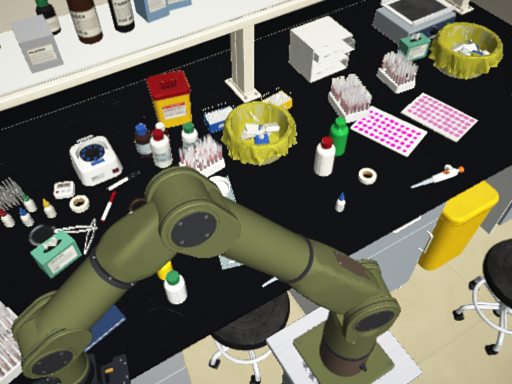

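View pics/top0.png

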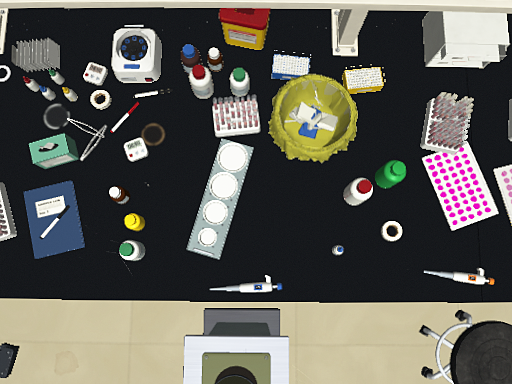

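The top view shows the rack with cups at (207,237), (216,211), (224,184) and (232,157), narrow to wide. The brown bottle is at (118,193), the green-capped white one (medium) at (130,250), the red-capped large one at (358,190) and the dropper at (338,250). The look-alikes are yellow (134,222) and green (390,174). Tape is at (392,231) and the timer at (136,149).

```bash
python3 - <<'E'
from h import *
a=np.load("top0.npz"); P=a["P"]; im=a["im"]
print("table z",np.round(np.median(P[265:275,300:330].reshape(-1,3),0),4))
def circ(Q):
    A=np.c_[2*Q[:,:2],np.ones(len(Q))]; s=np.linalg.lstsq(A,(Q[:,:2]**2).sum(1),rcond=None)[0]
    return s[0],s[1],np.sqrt(s[2]+s[0]**2+s[1]**2)
for n,u,v,w in [("small",118,193,18),("yellow",134,222,16),("medium",130,250,20),("large",358,190,22),("green",390,174,22),("dropper",338,250,14),("tape",392,231,16),("timer",136,149,20)]:
    Q=P[v-w:v+w,u-w:u+w].reshape(-1,3); Q=Q[(Q[:,2]>.006)&(Q[:,2]<.2)]
    zt=np.percentile(Q[:,2],98); T=Q[Q[:,2]>zt-.006]
    ext=(T[:,:2].max(0)+T[:,:2].min(0))/2
    # by xy extent overall
    print(n,len(Q),"ztop",round(zt,4),"topc",T.mean(0).round(4),"ext",ext.round(4),"span",np.ptp(T[:,:2],axis=0).round(3),"all y",Q[:,1].min().round(3),Q[:,1].max().round(3),Q[:,0].min().round(3),Q[:,0].max().round(3))
for i,(u,v) in enumerate([(207,237),(216,211),(224,184),(232,157)]):
    print("well",i+1,P[v,u].round(4))
    b=[22,32,37.5,41.5][i]/1000
    c=P[v,u,:2].copy()
    for _ in range(5):
        R=np.hypot(*(P[...,:2]-c).transpose(2,0,1)); m=(P[...,2]>.024)&(P[...,2]<.034)&(R<b+.012)&(R>b-.01)
        Q=P[m]; cc=circ(Q); c=np.array(cc[:2])
    fl=P[(R<b-.008)&(P[...,2]>.005)&(P[...,2]<.018)]
    print("  rim fit",np.round(cc,4),m.sum(),"floor",fl.mean(0).round(4),len(fl))
E
python3 - <<'E'
import cv2,numpy as np
im=cv2.imread('pics/top0.png')
cv2.imwrite('pics/crop0.png',np.hstack([cv2.resize(im[130:270,90:260],None,fx=2.8,fy=2.8,interpolation=2),cv2.resize(im[130:270,310:420],None,fx=2.8,fy=2.8,interpolation=2)]))
E
```

```text
table z [ 0.3486 -0.2392 -0.0008]
small 300 ztop 0.1022 topc [0.573  0.3642 0.0993] ext [0.5733 0.3647] span [0.03 0.03] all y 0.337 0.434 0.528 0.633
yellow 282 ztop 0.1015 topc [0.4899 0.314  0.0987] ext [0.4906 0.3146] span [0.03  0.027] all y 0.288 0.374 0.447 0.541
medium 451 ztop 0.1256 topc [0.4024 0.3157 0.1227] ext [0.4033 0.3157] span [0.037 0.037] all y 0.275 0.388 0.349 0.466
large 674 ztop 0.1565 topc [ 0.5865 -0.3649  0.1539] ext [ 0.5864 -0.3645] span [0.038 0.038] all y -0.447 -0.326 0.531 0.665
green 714 ztop 0.1562 topc [ 0.6301 -0.449   0.1535] ext [ 0.6162 -0.429 ] span [0.086 0.111] all y -0.536 -0.374 0.564 0.722
dropper 100 ztop 0.0844 topc [ 0.4101 -0.3069  0.0836] ext [ 0.4101 -0.3069] span [0.003 0.006] all y -0.352 -0.269 0.384 0.452
tape 255 ztop 0.024 topc [ 0.4685 -0.481   0.0206] ext [ 0.4692 -0.4796] span [0.059 0.062] all y -0.529 -0.433 0.422 0.513
timer 386 ztop 0.0232 topc [0.724  0.3296 0.0198] ext [0.7256 0.3295] span [0.067 0.071] all y 0.266 0.383 0.663 0.779
well 1 [0.4457 0.0943 0.0103]
  rim fit [0.4462 0.0937 0.0255] 76 floor [0.4462 0.0942 0.0117] 63
well 2 [0.5275 0.0683 0.0069]
  rim fit [0.5227 0.0711 0.0351] 108 floor [0.5227 0.071  0.0114] 179
well 3 [0.6116 0.044  0.0183]
  rim fit [0.607  0.0469 0.0411] 126 floor [0.6072 0.0469 0.0114] 265
well 4 [0.7023 0.0209 0.0033]
  rim fit [0.6971 0.0208 0.0451] 155 floor [0.6964 0.0204 0.0115] 324
```

View pics/crop0.png

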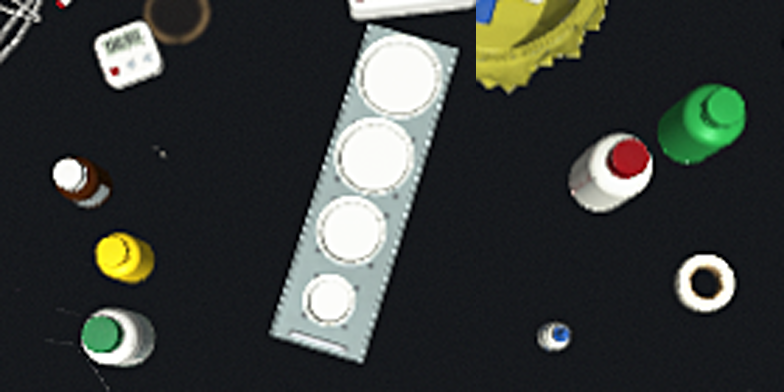

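>>> {"fn": "step_arm", "kwargs": {"increments": [[[3, -2.5, 0.5], [0, 0, 0]], [[3, -2.5, 0.5], [0, 0, 0]], [[3, -2.5, 0.5], [0, 0, 0]], [[3, -2.5, 0.5], [0, 0, 0]], [[3, -2.5, 0.5], [0, 0, 0]], [[3, -2.5, 0.5], [0, 0, 0]], [[3, -2.5, 0.5], [0, 0, 0]], [[3, -2.5, 0.5], [0, 0, 0]], [[3, -2.5, 0], [0, 0, 0]], [[3, -2.5, 0], [0, 0, 0]]], "fingers": 1, "grip_force": 15}}

```text
clock: 1.1
tool_pos: [0.4488, 0.3559, 0.2786]
eef_rot: [0.119, 0.993, -0.0, -0.0]
contact_force: [0.1, 0.9, 0.5]
opening: 1.001
finger_force: 0.0
```

```bash
python3 - <<'E'
from h import *
P=np.load("top0.npz")["P"]; S=np.load("scene0.npz")["P"]
# height map right/behind corridor
for x in np.arange(.35,.95,.05):
    print(round(x,2),[int(1000*(np.max(P[(abs(P[...,0]-x)<.025)&(abs(P[...,1]-y)<.025)][:,2],initial=0))) for y in np.arange(.45,-.55,-.05)])
for n,c,zr in [("dropper",(.41,-.307),(.01,.045)),("dropper cap",(.41,-.307),(.057,.09)),("large cap",(.5865,-.3645),(.135,.16)),("large body",(.5865,-.3645),(.03,.12)),("green",(.636,-.457),(.135,.16))]:
    for m,Q in(("top",P),("scene",S)):
        k=(np.hypot(Q[...,0]-c[0],Q[...,1]-c[1])<.045)&(Q[...,2]>zr[0])&(Q[...,2]<zr[1]); q=Q[k]
        if len(q)>5: print(n,m,len(q),((q.max(0)+q.min(0))/2).round(4),np.ptp(q,axis=0).round(3))
E
```

```text
0.35 [7, 5, 76, 85, 6, 8, 7, 6, 8, 8, 1456, 24, 8, 8, 6, 6, 7, 8, 7, 8]
0.4 [9, 9, 126, 128, 9, 7, 29, 35, 20, 11, 7, 8, 9, 6, 8, 86, 8, 7, 7, 9]
0.45 [6, 6, 89, 91, 7, 9, 18, 35, 33, 7, 8, 11, 6, 7, 7, 7, 9, 8, 23, 25]
0.5 [7, 5, 97, 104, 9, 8, 18, 33, 32, 18, 7, 8, 8, 10, 8, 7, 7, 7, 24, 24]
0.55 [6, 100, 103, 7, 8, 7, 6, 35, 34, 32, 9, 7, 9, 11, 8, 9, 158, 150, 8, 8]
0.6 [7, 98, 106, 8, 7, 8, 8, 34, 27, 33, 13, 9, 7, 8, 6, 7, 162, 158, 156, 122]
0.65 [8, 7, 6, 7, 7, 8, 8, 32, 34, 35, 12, 8, 7, 8, 7, 7, 7, 7, 159, 159]
0.7 [6, 8, 26, 23, 7, 7, 7, 17, 33, 33, 17, 9, 126, 126, 127, 124, 82, 10, 8, 7]
0.75 [13, 9, 24, 23, 7, 8, 8, 8, 37, 34, 13, 123, 127, 110, 111, 132, 125, 5, 5, 7]
0.8 [12, 14, 14, 6, 8, 9, 8, 108, 115, 111, 112, 125, 116, 108, 114, 112, 128, 6, 7, 10]
0.85 [24, 12, 16, 8, 6, 5, 7, 105, 109, 109, 113, 127, 125, 108, 119, 121, 128, 9, 8, 7]
0.9 [23, 17, 13, 14, 19, 8, 155, 158, 80, 124, 82, 113, 127, 127, 129, 123, 122, 49, 7, 8]
dropper top 40 [ 0.4096 -0.305   0.0278] [0.028 0.027 0.034]
dropper scene 59 [ 0.4075 -0.3032  0.0277] [0.025 0.026 0.034]
dropper cap top 28 [ 0.4109 -0.3069  0.0722] [0.015 0.015 0.029]
dropper cap scene 28 [ 0.4111 -0.3038  0.0721] [0.017 0.016 0.028]
large cap top 163 [ 0.586  -0.3647  0.1474] [0.038 0.039 0.024]
large cap scene 107 [ 0.5857 -0.3634  0.1462] [0.039 0.04  0.021]
large body top 328 [ 0.5857 -0.3639  0.0753] [0.068 0.067 0.089]
large body scene 395 [ 0.5826 -0.3607  0.075 ] [0.07  0.066 0.09 ]
green top 167 [ 0.6404 -0.4656  0.1475] [0.039 0.039 0.025]
green scene 107 [ 0.639  -0.4644  0.1483] [0.046 0.043 0.023]
```

>>> {"fn": "step_arm", "kwargs": {"increments": [[[1, -4, 0], [0, 0, 0]], [[1, -4, 0], [0, 0, 0]], [[1, -4, 0], [0, 0, 0]], [[1, -4, 0], [0, 0, 0]], [[1, -4, 0], [0, 0, 0]], [[0.5, -4, 0], [0, 0, 0]], [[0.5, -4, 0], [0, 0, 0]], [[0, -4, 0], [0, 0, 0]], [[0, -4, 0], [0, 0, 0]], [[-1, -4, 0], [0, 0, 0]]]}}

```text
clock: 2.1
tool_pos: [0.4984, -0.0444, 0.2785]
eef_rot: [0.119, 0.993, 0.0, 0.0]
contact_force: [0.8, -0.0, -0.0]
opening: 1.001
finger_force: 0.0
```

>>> {"fn": "step_arm", "kwargs": {"increments": [[[-1, -3, 0], [0, 0, 0]], [[-1, -3, 0], [0, 0, 0]], [[-1, -3, -1], [0, 0, 0]], [[-1, -3, -1], [0, 0, 0]], [[-1, -3, -1], [0, 0, 0]], [[-1, -3, -1], [0, 0, 0]], [[-1, -3, -1], [0, 0, 0]], [[-1, -3, -1], [0, 0, 0]], [[0, 0, -1], [0, 0, 0]], [[0, 0, 0], [0, 0, 0]]]}}

```text
clock: 3.1
tool_pos: [0.4167, -0.2825, 0.2074]
eef_rot: [0.12, 0.993, 0.001, -0.001]
contact_force: [0.8, 0.7, -0.1]
opening: 1.001
finger_force: 0.0
```

>>> {"fn": "step_arm", "kwargs": {"increments": [[[-0.35, -1.15, 0], [0, 0, 0]], [[-0.35, -1.1, 0], [0, 0, 0]], [[0, 0, -2], [0, 0, 0]], [[0, 0, -2.5], [0, 0, 0]], [[0, 0, -2.5], [0, 0, 0]], [[0, 0, -2], [0, 0, 0]], [[0, 0, -1], [0, 0, 0]], [[0, 0, 0], [0, 0, 0]], [[0, 0, 0], [0, 0, 0]], [[0, 0, 0], [0, 0, 0]]], "fingers": 0.7}}

```text
clock: 4.1
tool_pos: [0.4115, -0.3057, 0.1098]
eef_rot: [0.119, 0.993, -0.0, 0.001]
contact_force: [-0.0, 0.8, -0.0]
opening: 0.704
finger_force: 0.0
```

```bash
python3 - <<'E'
from h import *
im,d,c=snap("wrist"); P=cloud(d,c); cv2.imwrite("pics/w1.png",im[...,::-1])
q=P[(np.hypot(P[...,0]-.41,P[...,1]+.305)<.03)&(P[...,2]>.005)&(P[...,2]<.1)]
for a,b in((.005,.045),(.056,.09)):
    k=q[(q[:,2]>a)&(q[:,2]<b)]
    if len(k): print(len(k),((k.max(0)+k.min(0))/2).round(4),np.ptp(k,axis=0).round(3))
print(r.get_state()["tool_pos"])
E
```

```text
596 [ 0.4101 -0.3058  0.025 ] [0.026 0.029 0.04 ]
524 [ 0.4116 -0.3061  0.0708] [0.016 0.016 0.029]
[ 0.41142729 -0.30566877  0.10973654]
```

View pics/w1.png

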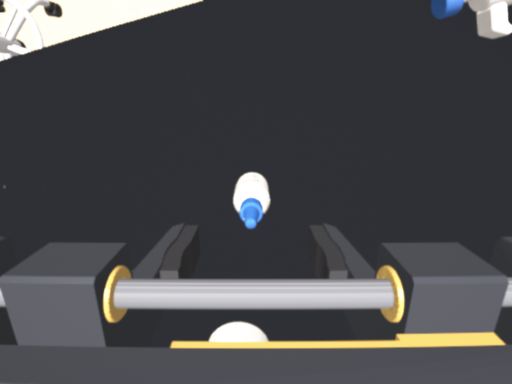

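The wrist view shows the dropper upright at (252,195), centred between the fingers.

>>> {"fn": "step_arm", "kwargs": {"increments": [[[0, 0, -1.5], [0, 0, 0]], [[0, 0, -1.5], [0, 0, 0]], [[0, 0, -1.5], [0, 0, 0]], [[0, 0, -1.5], [0, 0, 0]], [[0, 0, -1.2], [0, 0, 0]], [[0, 0, -1], [0, 0, 0]], [[0, 0, -0.4], [0, 0, 0]], [[0, 0, 0], [0, 0, 0]], [[0, 0, 0], [0, 0, 0]], [[0, 0, 0], [0, 0, 0]]]}}

```text
clock: 5.15
tool_pos: [0.4111, -0.3054, 0.0232]
eef_rot: [0.119, 0.993, -0.0, 0.0]
contact_force: [-0.4, 0.5, -0.1]
opening: 0.698
finger_force: 0.0
```

>>> {"fn": "step_arm", "kwargs": {"increments": [[[0, 0, 0], [0, 0, 0]], [[0, 0, 0], [0, 0, 0]], [[0, 0, 0], [0, 0, 0]], [[0, 0, 0], [0, 0, 0]], [[0, 0, 0], [0, 0, 0]], [[0, 0, 0], [0, 0, 0]], [[0, 0, 0], [0, 0, 0]], [[0, 0, 0], [0, 0, 0]], [[0, 0, 0], [0, 0, 0]], [[0, 0, 0], [0, 0, 0]]], "fingers": 0, "grip_force": 15}}

```text
clock: 6.15
tool_pos: [0.4109, -0.3053, 0.0228]
eef_rot: [0.119, 0.993, -0.0, 0.0]
contact_force: [0.7, -1.6, 0.9]
opening: 0.317
finger_force: 15.0
```

>>> {"fn": "step_arm", "kwargs": {"increments": [[[0, 0, 1], [0, 0, 0]], [[0, 0, 2], [0, 0, 0]], [[0, 0, 2], [0, 0, 0]], [[0, 0.5, 2], [0, 0, 0]], [[0.5, 1.5, 2], [0, 0, 0]], [[0.5, 2.5, 1], [0, 0, 0]], [[0.5, 3, 0], [0, 0, 0]], [[0.5, 3, 0], [0, 0, 0]], [[0.5, 3, 0], [0, 0, 0]], [[0.5, 3, 0], [0, 0, 0]]]}}

```text
clock: 7.15
tool_pos: [0.4408, -0.139, 0.1234]
eef_rot: [0.119, 0.993, 0.0, 0.0]
contact_force: [0.6, 0.3, -0.3]
opening: 0.319
finger_force: 15.0
```

>>> {"fn": "step_arm", "kwargs": {"increments": [[[0.5, 3, 0], [0, 0, 0]], [[0, 3, 0], [0, 0, 0]], [[0, 3, 0], [0, 0, 0]], [[0, 3, 0], [0, 0, 0]], [[0, 3, 0], [0, 0, 0]], [[0, 3, 0], [0, 0, 0]], [[0, 2.5, 0], [0, 0, 0]], [[0, 2, 0], [0, 0, 0]], [[0, 0.9, 0], [0, 0, 0]], [[0, 0, 0], [0, 0, 0]]]}}

```text
clock: 8.15
tool_pos: [0.4458, 0.095, 0.1231]
eef_rot: [0.118, 0.993, 0.0, 0.0]
contact_force: [-1.3, -0.2, -1.0]
opening: 0.323
finger_force: 15.0
```

```bash
python3 - <<'E'
from h import *
im,d,c=snap("wrist"); P=cloud(d,c); cv2.imwrite("pics/w2.png",im[...,::-1]); t=r.get_state()["tool_pos"]
b=P[(np.hypot(P[...,0]-t[0],P[...,1]-t[1])<.025)&(P[...,2]>.09)&(P[...,2]<.19)]
for a,e in((.09,.12),(.155,.19)):
    k=b[(b[:,2]>a)&(b[:,2]<e)]
    if len(k): print(len(k),((k.max(0)+k.min(0))/2).round(4),np.ptp(k,axis=0).round(3))
print(t,b[:,2].min())
def circ(Q):
    A=np.c_[2*Q[:,:2],np.ones(len(Q))]; s=np.linalg.lstsq(A,(Q[:,:2]**2).sum(1),rcond=None)[0]
    return s[0],s[1],np.sqrt(s[2]+s[0]**2+s[1]**2)
for c0,bb in(((.4462,.0938),.022),((.5229,.0712),.032),((.6066,.0467),.0375)):
    R=np.hypot(P[...,0]-c0[0],P[...,1]-c0[1]); Q=P[(abs(R-bb-.003)<.006)&(P[...,2]>.025)&(P[...,2]<.035)]
    if len(Q)>20: print(len(Q),np.round(circ(Q),4))
E
```

```text
454 [0.4392 0.0964 0.1106] [0.014 0.028 0.019]
2605 [0.444  0.0954 0.1725] [0.029 0.046 0.035]
[0.44572844 0.09347306 0.12300618] 0.10132874374586862
733 [0.4474 0.0939 0.0256]
292 [0.6069 0.0474 0.0411]
```

View pics/w2.png

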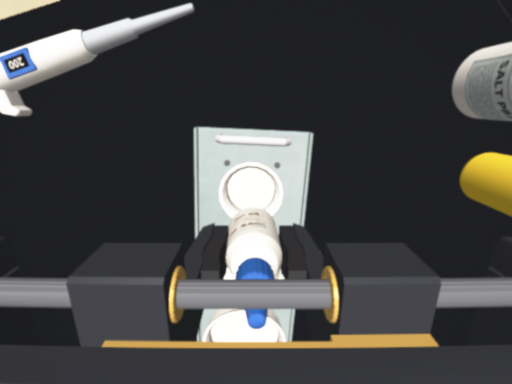

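The bottle hangs straight at (253,245) over cup 1 (251,190), with its base at z≈0.10. I'll lower it now.

>>> {"fn": "step_arm", "kwargs": {"increments": [[[0, 0, -1], [0, 0, 0]], [[0, 0, -1.5], [0, 0, 0]], [[0, 0, -1.5], [0, 0, 0]], [[0, 0, -1.2], [0, 0, 0]], [[0, 0, -1], [0, 0, 0]], [[0, 0, -0.8], [0, 0, 0]], [[0, 0, -0.7], [0, 0, 0]], [[0, 0, -0.5], [0, 0, 0]], [[0, 0, -0.3], [0, 0, 0]], [[0, 0, 0], [0, 0, 0]]]}}

```text
clock: 9.2
tool_pos: [0.4457, 0.0938, 0.0375]
eef_rot: [0.119, 0.993, -0.0, -0.0]
contact_force: [0.8, -0.0, -0.2]
opening: 0.32
finger_force: 15.0
```

>>> {"fn": "step_arm", "kwargs": {"increments": [[[0, 0, -0.1], [0, 0, 0]], [[0, 0, -0.1], [0, 0, 0]], [[0, 0, -0.1], [0, 0, 0]], [[0, 0, 0], [0, 0, 0]], [[0, 0, 0], [0, 0, 0]], [[0, 0, 0], [0, 0, 0]], [[0, 0, 0], [0, 0, 0]], [[0, 0, 0], [0, 0, 0]], [[0, 0, 0], [0, 0, 0]], [[0, 0, 0], [0, 0, 0]]]}}

```text
clock: 10.2
tool_pos: [0.4458, 0.0938, 0.0348]
eef_rot: [0.119, 0.993, 0.0, 0.0]
contact_force: [0.2, 0.1, 1.2]
opening: 0.32
finger_force: 15.0
```

>>> {"fn": "step_arm", "kwargs": {"increments": [[[0, 0, -0.1], [0, 0, 0]], [[0, 0, 0], [0, 0, 0]], [[0, 0, 0], [0, 0, 0]], [[0, 0, 0], [0, 0, 0]], [[0, 0, 0], [0, 0, 0]], [[0, 0, 0], [0, 0, 0]], [[0, 0, 0], [0, 0, 0]], [[0, 0, 0], [0, 0, 0]], [[0, 0, 0], [0, 0, 0]], [[0, 0, 0], [0, 0, 0]]]}}

```text
clock: 11.2
tool_pos: [0.4459, 0.0934, 0.0343]
eef_rot: [0.119, 0.993, -0.0, 0.0]
contact_force: [-1.1, -0.9, 7.9]
opening: 0.32
finger_force: 15.1
```

>>> {"fn": "step_arm", "kwargs": {"increments": [[[0, 0, 0], [0, 0, 0]], [[0, 0, 0], [0, 0, 0]], [[0, 0, 0], [0, 0, 0]], [[0, 0, 0], [0, 0, 0]], [[0, 0, 0], [0, 0, 0]], [[0, 0, 1.5], [0, 0, 0]], [[0, 0, 2], [0, 0, 0]], [[0, 0, 3], [0, 0, 0]], [[0, 0, 3.5], [0, 0, 0]], [[0, 0, 3.5], [0, 0, 0]]], "fingers": 0.7}}

```text
clock: 12.2
tool_pos: [0.4453, 0.0936, 0.1698]
eef_rot: [0.119, 0.993, -0.0, -0.0]
contact_force: [1.0, 0.7, -0.7]
opening: 0.698
finger_force: 0.0
```

>>> {"fn": "step_arm", "kwargs": {"increments": [[[0.7, 1.5, 0], [0, 0, 0]], [[1.4, 3, 0], [0, 0, 0]], [[1.4, 3, 0], [0, 0, 0]], [[1.4, 3, 0], [0, 0, 0]], [[1.4, 3, 0], [0, 0, 0]], [[1.4, 3, 0], [0, 0, 0]], [[1.4, 3, 0], [0, 0, 0]], [[1.4, 3, 0], [0, 0, 0]], [[1.4, 3, 0], [0, 0, 0]], [[0.9, 1.6, 0], [0, 0, 0]]], "fingers": 1}}

```text
clock: 13.2
tool_pos: [0.5732, 0.3689, 0.1673]
eef_rot: [0.118, 0.993, 0.001, -0.001]
contact_force: [-0.1, -1.2, -0.2]
opening: 1.0
finger_force: 0.0
```

```bash
cat >> h.py <<'E'
def loc(cam,c0,bands,rad=.045,wait=False):
    im,d,c=snap(cam); P=cloud(d,c); R=np.hypot(P[...,0]-c0[0],P[...,1]-c0[1])
    for a,e in bands:
        k=P[(R<rad)&(P[...,2]>a)&(P[...,2]<e)]
        if len(k)>5: print(cam,a,e,len(k),((np.percentile(k,99,0)+np.percentile(k,1,0))/2).round(4),np.ptp(k,axis=0).round(3),"med",np.median(k,0).round(4))
    return im
E
python3 - <<'E'
from h import *
im=loc("wrist",(.573,.3645),((.01,.078),(.084,.105))); print(r.get_state()["tool_pos"])
loc("top",(.446,.094),((.02,.055),(.067,.11)),.025)
cv2.imwrite("pics/w3.png",im[...,::-1])
E
```

```text
wrist 0.01 0.078 1301 [0.5692 0.3683 0.0444] [0.043 0.048 0.068] med [0.5592 0.3732 0.0682]
wrist 0.084 0.105 1261 [0.5739 0.3683 0.0921] [0.031 0.032 0.016] med [0.5727 0.3685 0.0974]
[0.57409614 0.37118016 0.16719544]
top 0.02 0.055 67 [0.4462 0.0943 0.0366] [0.047 0.046 0.033] med [0.4414 0.0944 0.0282]
top 0.067 0.11 28 [0.4458 0.0927 0.0826] [0.015 0.014 0.031] med [0.4453 0.092  0.079 ]
```

View pics/w3.png

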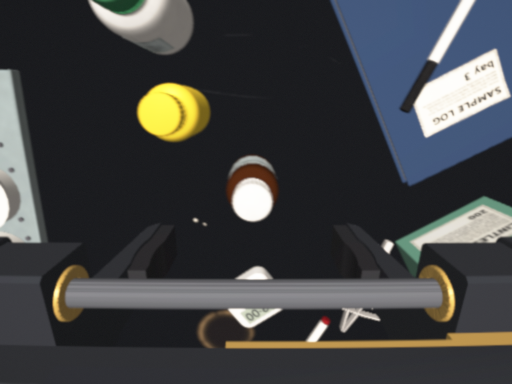

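The brown bottle is at (252,185), centred between the fingers, with yellow clear at (172,110). The dropper stands in cup 1, top at about (0.446,0.093).

>>> {"fn": "step_arm", "kwargs": {"increments": [[[0, -0.4, 0], [0, 0, 0]], [[0, 0, -1], [0, 0, 0]], [[0, 0, -2], [0, 0, 0]], [[0, 0, -2], [0, 0, 0]], [[0, 0, -2], [0, 0, 0]], [[0, 0, -2], [0, 0, 0]], [[0, 0, -1.8], [0, 0, 0]], [[0, 0, -1.2], [0, 0, 0]], [[0, 0, -0.6], [0, 0, 0]], [[0, 0, 0], [0, 0, 0]]]}}

```text
clock: 14.3
tool_pos: [0.5735, 0.3603, 0.042]
eef_rot: [0.119, 0.993, -0.0, -0.0]
contact_force: [-0.9, -0.2, 0.5]
opening: 1.001
finger_force: 0.0
```

>>> {"fn": "step_arm", "kwargs": {"increments": [[[0, 0, 0], [0, 0, 0]], [[0, 0, 0], [0, 0, 0]], [[0, 0, 0], [0, 0, 0]], [[0, 0, 0], [0, 0, 0]], [[0, 0, 0], [0, 0, 0]], [[0, 0, 0], [0, 0, 0]], [[0, 0, 0], [0, 0, 0]], [[0, 0, 0], [0, 0, 0]], [[0, 0, 0], [0, 0, 0]], [[0, 0, 0], [0, 0, 0]]], "fingers": 0, "grip_force": 20}}

```text
clock: 15.3
tool_pos: [0.5742, 0.3613, 0.0432]
eef_rot: [0.119, 0.993, 0.001, 0.0]
contact_force: [0.2, 2.0, 4.1]
opening: 0.536
finger_force: 20.0
```

>>> {"fn": "step_arm", "kwargs": {"increments": [[[0, 0, 1], [0, 0, 0]], [[0, 0, 2], [0, 0, 0]], [[0, 0, 2.5], [0, 0, 0]], [[0, 0, 2.5], [0, 0, 0]], [[0, -0.5, 2], [0, 0, 0]], [[0, -1.5, 1], [0, 0, 0]], [[-0.3, -2.5, 0], [0, 0, 0]], [[-0.4, -3, 0], [0, 0, 0]], [[-0.4, -3, 0], [0, 0, 0]], [[-0.5, -3, 0], [0, 0, 0]]]}}

```text
clock: 16.3
tool_pos: [0.5568, 0.2224, 0.1522]
eef_rot: [0.12, 0.993, -0.001, -0.001]
contact_force: [0.8, -0.4, -1.0]
opening: 0.538
finger_force: 20.0
```

>>> {"fn": "step_arm", "kwargs": {"increments": [[[-0.5, -3, 0], [0, 0, 0]], [[-0.5, -3, 0], [0, 0, 0]], [[-0.5, -3, 0], [0, 0, 0]], [[-0.5, -2.5, 0], [0, 0, 0]], [[-0.5, -2, 0], [0, 0, 0]], [[-0.5, -1.5, 0], [0, 0, 0]], [[-0.5, -0.5, 0], [0, 0, 0]], [[0, 0, 0], [0, 0, 0]], [[0, 0, 0], [0, 0, 0]], [[0, 0, 0], [0, 0, 0]]]}}

```text
clock: 17.3
tool_pos: [0.5232, 0.0723, 0.1528]
eef_rot: [0.118, 0.993, 0.001, 0.0]
contact_force: [-0.7, 0.0, -0.4]
opening: 0.532
finger_force: 20.0
```

```bash
python3 - <<'E'
from h import *
t=r.get_state()["tool_pos"];print(t); im=loc("wrist",t,((.09,.185),(.10,.145),(.197,.23)),.03)
loc("top",t,((.197,.23),),.03)
E
```

```text
[0.52315441 0.07225982 0.15275148]
wrist 0.09 0.185 6557 [0.5157 0.0744 0.1503] [0.04  0.056 0.071] med [0.5072 0.0785 0.176 ]
wrist 0.1 0.145 829 [0.5085 0.0766 0.1295] [0.024 0.045 0.031] med [0.5009 0.0799 0.1317]
wrist 0.197 0.23 3634 [0.515  0.0675 0.2135] [0.043 0.06  0.033] med [0.5142 0.0736 0.2074]
```

>>> {"fn": "step_arm", "kwargs": {"increments": [[[0, 0, -1], [0, 0, 0]], [[0, 0, -1.5], [0, 0, 0]], [[0, 0, -1.5], [0, 0, 0]], [[0, 0, -1.5], [0, 0, 0]], [[0, 0, -1.2], [0, 0, 0]], [[0, 0, -0.8], [0, 0, 0]], [[0, 0, -0.7], [0, 0, 0]], [[0, 0, -0.6], [0, 0, 0]], [[0, 0, -0.5], [0, 0, 0]], [[0, 0, 0], [0, 0, 0]]]}}

```text
clock: 18.4
tool_pos: [0.5226, 0.0708, 0.0593]
eef_rot: [0.119, 0.993, -0.0, -0.0]
contact_force: [-0.0, 0.6, -0.4]
opening: 0.533
finger_force: 20.0
```

>>> {"fn": "step_arm", "kwargs": {"increments": [[[0, 0, -0.1], [0, 0, 0]], [[0, 0, -0.1], [0, 0, 0]], [[0, 0, -0.1], [0, 0, 0]], [[0, 0, 0], [0, 0, 0]], [[0, 0, 0], [0, 0, 0]], [[0, 0, 0], [0, 0, 0]], [[0, 0, 0], [0, 0, 0]], [[0, 0, 0], [0, 0, 0]], [[0, 0, 0], [0, 0, 0]], [[0, 0, 0], [0, 0, 0]]]}}

```text
clock: 19.4
tool_pos: [0.5228, 0.0708, 0.0567]
eef_rot: [0.119, 0.993, 0.0, -0.0]
contact_force: [-0.8, -0.7, -0.4]
opening: 0.533
finger_force: 20.0
```

>>> {"fn": "step_arm", "kwargs": {"increments": [[[0, 0, -0.1], [0, 0, 0]], [[0, 0, 0], [0, 0, 0]], [[0, 0, -0.1], [0, 0, 0]], [[0, 0, 0], [0, 0, 0]], [[0, 0, 0], [0, 0, 0]], [[0, 0, 0], [0, 0, 0]], [[0, 0, 0], [0, 0, 0]], [[0, 0, 0], [0, 0, 0]], [[0, 0, 0], [0, 0, 0]], [[0, 0, 0], [0, 0, 0]]]}}

```text
clock: 20.4
tool_pos: [0.523, 0.0708, 0.055]
eef_rot: [0.119, 0.993, 0.0, 0.0]
contact_force: [0.0, 0.4, 5.3]
opening: 0.537
finger_force: 19.9
```

>>> {"fn": "step_arm", "kwargs": {"increments": [[[0, 0, 0], [0, 0, 0]], [[0, 0, 0], [0, 0, 0]], [[0, 0, 0], [0, 0, 0]], [[0, 0, 0], [0, 0, 0]], [[0, 0, 0], [0, 0, 0]], [[0, 0, 1.5], [0, 0, 0]], [[0, 0, 2.5], [0, 0, 0]], [[0, 0, 3.5], [0, 0, 0]], [[0, 0, 4], [0, 0, 0]], [[0, 0, 4], [0, 0, 0]]], "fingers": 1}}

```text
clock: 21.4
tool_pos: [0.5223, 0.0707, 0.211]
eef_rot: [0.119, 0.993, -0.0, -0.0]
contact_force: [0.7, 0.2, -0.3]
opening: 0.999
finger_force: 0.0
```

>>> {"fn": "step_arm", "kwargs": {"increments": [[[-0.6, 1, 0], [0, 0, 0]], [[-1.2, 2, 0], [0, 0, 0]], [[-1.4, 3, 0], [0, 0, 0]], [[-1.4, 3, 0], [0, 0, 0]], [[-1.4, 3, 0], [0, 0, 0]], [[-1.4, 3, 0], [0, 0, 0]], [[-1.4, 3, 0], [0, 0, 0]], [[-1.4, 3, 0], [0, 0, 0]], [[-1.2, 2.5, 0], [0, 0, 0]], [[-0.6, 1, 0], [0, 0, 0]]]}}

```text
clock: 22.4
tool_pos: [0.4006, 0.3187, 0.209]
eef_rot: [0.117, 0.993, 0.0, -0.001]
contact_force: [-0.3, 0.0, -0.7]
opening: 1.002
finger_force: 0.0
```

```bash
python3 - <<'E'
from h import *
print(r.get_state()["tool_pos"]);t=(.403,.3157); im=loc("wrist",t,((.01,.095),(.104,.127)),.04);print(r.get_state()["tool_pos"])
loc("top",t,((.03,.095),(.104,.127)),.04)
im=loc("top",(.523,.071),((.05,.09),(.095,.12)),.03)
cv2.imwrite("pics/t1.png",cv2.resize(im[130:270,90:260,::-1],None,fx=3,fy=3))
E
```

```text
[0.40056862 0.31868044 0.20903844]
wrist 0.01 0.095 1631 [0.398  0.3194 0.0526] [0.054 0.059 0.085] med [0.3853 0.3248 0.0865]
wrist 0.104 0.127 1578 [0.4037 0.319  0.1141] [0.038 0.038 0.019] med [0.4019 0.3193 0.1207]
[0.40017327 0.31911835 0.20908515]
top 0.03 0.095 18 [0.4054 0.3108 0.061 ] [0.052 0.049 0.062] med [0.3984 0.3221 0.0855]
top 0.104 0.127 23 [0.3949 0.3194 0.1215] [0.02  0.012 0.01 ] med [0.3961 0.3199 0.1211]
top 0.05 0.09 119 [0.5199 0.0723 0.0703] [0.046 0.047 0.038] med [0.5124 0.0658 0.0808]
top 0.095 0.12 97 [0.521  0.072  0.1068] [0.03  0.029 0.019] med [0.5208 0.0721 0.11  ]
```

View pics/t1.png

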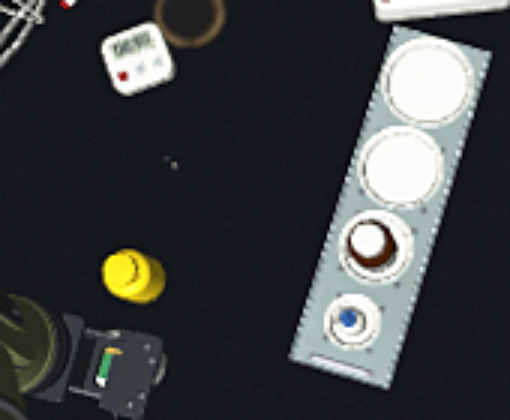

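In the crop, dropper and brown bottle stand in cups 1 (350,320) and 2 (375,245). Now grasping the medium bottle.

>>> {"fn": "step_arm", "kwargs": {"increments": [[[0.3, -0.2, -1], [0, 0, 0]], [[0, 0, -2], [0, 0, 0]], [[0, 0, -2], [0, 0, 0]], [[0, 0, -2], [0, 0, 0]], [[0, 0, -2], [0, 0, 0]], [[0, 0, -2], [0, 0, 0]], [[0, 0, -1.8], [0, 0, 0]], [[0, 0, -1.2], [0, 0, 0]], [[0, 0, -0.6], [0, 0, 0]], [[0, 0, 0], [0, 0, 0]]]}}

```text
clock: 23.55
tool_pos: [0.406, 0.3127, 0.0631]
eef_rot: [0.12, 0.993, -0.001, -0.0]
contact_force: [-0.2, 0.6, -0.1]
opening: 1.004
finger_force: 0.0
```

>>> {"fn": "step_arm", "kwargs": {"increments": [[[0, 0, 0], [0, 0, 0]], [[0, 0, 0], [0, 0, 0]], [[0, 0, 0], [0, 0, 0]], [[0, 0, 0], [0, 0, 0]], [[0, 0, 0], [0, 0, 0]], [[0, 0, 0], [0, 0, 0]], [[0, 0, 0], [0, 0, 0]], [[0, 0, 0], [0, 0, 0]], [[0, 0, 0], [0, 0, 0]], [[0, 0, 0], [0, 0, 0]]], "fingers": 0, "grip_force": 25}}

```text
clock: 24.55
tool_pos: [0.4064, 0.3146, 0.0642]
eef_rot: [0.119, 0.993, 0.001, 0.001]
contact_force: [-0.1, 1.3, 6.0]
opening: 0.654
finger_force: 25.0
```

>>> {"fn": "step_arm", "kwargs": {"increments": [[[0, 0, 1], [0, 0, 0]], [[0, 0, 2], [0, 0, 0]], [[0, 0, 3], [0, 0, 0]], [[0, 0, 3], [0, 0, 0]], [[0, -0.5, 2.5], [0, 0, 0]], [[0, -1.5, 1.5], [0, 0, 0]], [[1.5, -2.2, 0], [0, 0, 0]], [[2.2, -2.8, 0], [0, 0, 0]], [[2.2, -2.8, 0], [0, 0, 0]], [[2.2, -2.8, 0], [0, 0, 0]]]}}

```text
clock: 25.55
tool_pos: [0.4864, 0.1859, 0.1937]
eef_rot: [0.119, 0.993, -0.001, -0.001]
contact_force: [0.6, -0.1, -2.5]
opening: 0.657
finger_force: 24.9
```

>>> {"fn": "step_arm", "kwargs": {"increments": [[[2.2, -2.8, 0], [0, 0, 0]], [[2.2, -2.8, 0], [0, 0, 0]], [[2.2, -2.8, 0], [0, 0, 0]], [[2.2, -2.4, 0], [0, 0, 0]], [[1.8, -2, 0], [0, 0, 0]], [[1.2, -1, 0], [0, 0, 0]], [[0.6, -0.4, 0], [0, 0, 0]], [[0, 0, 0], [0, 0, 0]], [[0, 0, 0], [0, 0, 0]], [[0, 0, 0], [0, 0, 0]]]}}

```text
clock: 26.55
tool_pos: [0.6097, 0.0471, 0.1937]
eef_rot: [0.118, 0.993, 0.0, -0.001]
contact_force: [-0.1, 0.0, -1.8]
opening: 0.657
finger_force: 24.9
```

```bash
python3 - <<'E'
from h import *
t=r.get_state()["tool_pos"];print(t); im=loc("wrist",t,((.12,.16),(.10,.15)),.04)
cv2.imwrite("pics/w4.png",im[...,::-1])
im=loc("scene",t,((.10,.18),),.06)
E
```

```text
[0.60972544 0.04714586 0.19367089]
wrist 0.12 0.16 532 [0.5883 0.0551 0.1472] [0.027 0.052 0.027] med [0.5799 0.0587 0.1483]
wrist 0.1 0.15 295 [0.588  0.0559 0.1421] [0.027 0.05  0.017] med [0.5799 0.0587 0.1425]
scene 0.1 0.18 179 [0.5945 0.0535 0.1565] [0.044 0.054 0.047] med [0.5826 0.0611 0.1566]
```

View pics/w4.png

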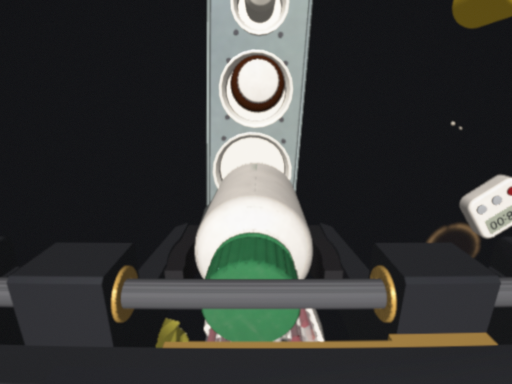

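The medium bottle hangs straight at (255,220) above cup 3, and the brown bottle is well inside cup 2 (256,85). I'll lower it.

>>> {"fn": "step_arm", "kwargs": {"increments": [[[0, 0, -1], [0, 0, 0]], [[0, 0, -2], [0, 0, 0]], [[0, 0, -2], [0, 0, 0]], [[0, 0, -1.8], [0, 0, 0]], [[0, 0, -1.2], [0, 0, 0]], [[0, 0, -1], [0, 0, 0]], [[0, 0, -0.9], [0, 0, 0]], [[0, 0, -0.7], [0, 0, 0]], [[0, 0, -0.6], [0, 0, 0]], [[0, 0, 0], [0, 0, 0]]]}}

```text
clock: 27.65
tool_pos: [0.6105, 0.0457, 0.0811]
eef_rot: [0.119, 0.993, -0.0, -0.0]
contact_force: [-0.7, 0.1, -1.6]
opening: 0.657
finger_force: 24.9
```

>>> {"fn": "step_arm", "kwargs": {"increments": [[[0, 0, -0.1], [0, 0, 0]], [[0, 0, -0.1], [0, 0, 0]], [[0, 0, -0.1], [0, 0, 0]], [[0, 0, -0.1], [0, 0, 0]], [[0, 0, 0], [0, 0, 0]], [[0, 0, 0], [0, 0, 0]], [[0, 0, 0], [0, 0, 0]], [[0, 0, 0], [0, 0, 0]], [[0, 0, 0], [0, 0, 0]], [[0, 0, 0], [0, 0, 0]]]}}

```text
clock: 28.65
tool_pos: [0.6108, 0.0458, 0.0778]
eef_rot: [0.119, 0.993, 0.0, -0.0]
contact_force: [1.0, 0.1, -2.0]
opening: 0.658
finger_force: 24.9
```

>>> {"fn": "step_arm", "kwargs": {"increments": [[[0, 0, -0.1], [0, 0, 0]], [[0, 0, 0], [0, 0, 0]], [[0, 0, -0.1], [0, 0, 0]], [[0, 0, 0], [0, 0, 0]], [[0, 0, 0], [0, 0, 0]], [[0, 0, 0], [0, 0, 0]], [[0, 0, 0], [0, 0, 0]], [[0, 0, 0], [0, 0, 0]], [[0, 0, 0], [0, 0, 0]], [[0, 0, 0], [0, 0, 0]]]}}

```text
clock: 29.65
tool_pos: [0.6112, 0.0458, 0.0763]
eef_rot: [0.119, 0.993, 0.0, 0.0]
contact_force: [-1.6, -0.2, 5.6]
opening: 0.659
finger_force: 24.9
```

>>> {"fn": "step_arm", "kwargs": {"increments": [[[0, 0, 0], [0, 0, 0]], [[0, 0, 0], [0, 0, 0]], [[0, 0, 0], [0, 0, 0]], [[0, 0, 0], [0, 0, 0]], [[0, 0, 0], [0, 0, 0]], [[0, 0, 1.5], [0, 0, 0]], [[0, 0, 3], [0, 0, 0]], [[0, 0, 4], [0, 0, 0]], [[0, 0, 4], [0, 0, 0]], [[0, 0, 4], [0, 0, 0]]], "fingers": 1}}

```text
clock: 30.65
tool_pos: [0.6106, 0.0457, 0.2435]
eef_rot: [0.119, 0.993, 0.0, 0.0]
contact_force: [0.6, 0.8, 0.5]
opening: 1.0
finger_force: 0.0
```

>>> {"fn": "step_arm", "kwargs": {"increments": [[[0, -1.5, 0], [0, 0, 0]], [[0, -3, 0], [0, 0, -4]], [[-0.5, -3, 0], [0, 0, -4]], [[-0.5, -3, 0], [0, 0, -4]], [[-0.5, -3, 0], [0, 0, -4]], [[-0.5, -3, 0], [0, 0, -4]], [[-0.5, -3, 0], [0, 0, -4]], [[0, -3, 0], [0, 0, -4]], [[0, -3, 0], [0, 0, -4]], [[0, -3, 0], [0, 0, 0]]]}}

```text
clock: 31.65
tool_pos: [0.5851, -0.2407, 0.2409]
eef_rot: [0.389, 0.921, -0.0, -0.0]
contact_force: [0.4, -0.1, -0.7]
opening: 1.004
finger_force: 0.0
```

>>> {"fn": "step_arm", "kwargs": {"increments": [[[0, -3, 0], [0, 0, 0]], [[0, -3, 0], [0, 0, 0]], [[0, -3, 0], [0, 0, 0]], [[0, -2, 0], [0, 0, 0]], [[0, -1.3, 0], [0, 0, 0]], [[0, -0.4, 0], [0, 0, 0]], [[0, 0, 0], [0, 0, 0]], [[0, 0, 0], [0, 0, 0]], [[0, 0, 0], [0, 0, 0]], [[0, 0, 0], [0, 0, 0]]]}}

```text
clock: 32.65
tool_pos: [0.5862, -0.365, 0.2409]
eef_rot: [0.387, 0.922, 0.0, -0.0]
contact_force: [0.6, -0.5, 0.2]
opening: 1.0
finger_force: 0.0
```

```bash
python3 - <<'E'
from h import *
print(r.get_state()["tool_pos"]);t=(.586,-.364); im=loc("wrist",t,((.02,.125),(.134,.16)),.045)
cv2.imwrite("pics/w5.png",im[...,::-1])
im=loc("top",(.607,.047),((.05,.105),(.115,.14)),.04)
E
```

```text
[ 0.58624014 -0.36501919  0.24087636]
wrist 0.02 0.125 2213 [ 0.5862 -0.3619  0.0741] [0.067 0.066 0.103] med [ 0.5714 -0.3477  0.1164]
wrist 0.134 0.16 1679 [ 0.5879 -0.3633  0.1452] [0.039 0.039 0.021] med [ 0.5868 -0.3622  0.1527]
top 0.05 0.105 197 [0.605  0.0488 0.0778] [0.057 0.059 0.055] med [0.5913 0.0419 0.098 ]
top 0.115 0.14 143 [0.6068 0.0489 0.1288] [0.038 0.035 0.021] med [0.6057 0.0488 0.1324]
```

View pics/w5.png

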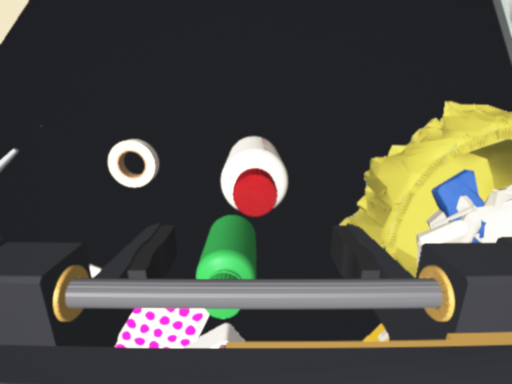

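The large bottle is at (254,170) between the fingers; green stands clear behind it at (228,260), and the bowl is off to the right. The medium bottle is in cup 3 with its top at (0.607,0.049).

>>> {"fn": "step_arm", "kwargs": {"increments": [[[0.1, 0.1, -1], [0, 0, 0]], [[0, 0, -2], [0, 0, 0]], [[0, 0, -2], [0, 0, 0]], [[0, 0, -2], [0, 0, 0]], [[0, 0, -2], [0, 0, 0]], [[0, 0, -2], [0, 0, 0]], [[0, 0, -1.8], [0, 0, 0]], [[0, 0, -1.2], [0, 0, 0]], [[0, 0, -0.7], [0, 0, 0]], [[0, 0, 0], [0, 0, 0]]]}}

```text
clock: 33.75
tool_pos: [0.5863, -0.3648, 0.0927]
eef_rot: [0.388, 0.922, 0.0, -0.001]
contact_force: [0.7, -0.5, -0.5]
opening: 1.001
finger_force: 0.0
```

>>> {"fn": "step_arm", "kwargs": {"increments": [[[0, 0, 0], [0, 0, 0]], [[0, 0, 0], [0, 0, 0]], [[0, 0, 0], [0, 0, 0]], [[0, 0, 0], [0, 0, 0]], [[0, 0, 0], [0, 0, 0]], [[0, 0, 0], [0, 0, 0]], [[0, 0, 0], [0, 0, 0]], [[0, 0, 0], [0, 0, 0]], [[0, 0, 0], [0, 0, 0]], [[0, 0, 0], [0, 0, 0]]], "fingers": 0, "grip_force": 35}}

```text
clock: 34.75
tool_pos: [0.5874, -0.3655, 0.0946]
eef_rot: [0.388, 0.922, -0.0, 0.001]
contact_force: [-1.4, 0.9, 6.4]
opening: 0.747
finger_force: 35.0
```

>>> {"fn": "step_arm", "kwargs": {"increments": [[[0, 0, 1], [0, 0, 0]], [[0, 0, 2], [0, 0, 0]], [[0, 0, 3], [0, 0, 0]], [[0, 0, 3], [0, 0, 0]], [[0, 0, 3], [0, 0, 0]], [[0, 0.5, 2], [0, 0, 0]], [[0, 1.5, 1], [0, 0, 2]], [[0, 2.5, 0], [0, 0, 3]], [[0, 3, 0], [0, 0, 3]], [[0, 3, 0], [0, 0, 3]]]}}

```text
clock: 35.75
tool_pos: [0.5856, -0.2575, 0.2425]
eef_rot: [0.296, 0.955, 0.001, -0.002]
contact_force: [1.1, -0.2, -4.3]
opening: 0.746
finger_force: 35.0
```

>>> {"fn": "step_arm", "kwargs": {"increments": [[[0, 3, 0], [0, 0, 3]], [[0.5, 3, 0], [0, 0, 3]], [[1, 3, 0], [0, 0, 3]], [[1, 3, 0], [0, 0, 3]], [[1, 3, 0], [0, 0, 3]], [[1, 3, 0], [0, 0, 3]], [[1, 3, 0], [0, 0, 3]], [[1.5, 3, 0], [0, 0, 0]], [[1.5, 2, 0], [0, 0, 0]], [[1, 1, 0], [0, 0, 0]]]}}

```text
clock: 36.75
tool_pos: [0.6809, 0.0151, 0.2423]
eef_rot: [0.116, 0.993, 0.001, -0.002]
contact_force: [0.9, 0.5, -4.9]
opening: 0.747
finger_force: 35.0
```

>>> {"fn": "step_arm", "kwargs": {"increments": [[[1, 0.7, 0], [0, 0, 0]], [[0.5, 0.4, 0], [0, 0, 0]], [[0, 0, 0], [0, 0, 0]], [[0, 0, 0], [0, 0, 0]], [[0, 0, 0], [0, 0, 0]], [[0, 0, 0], [0, 0, 0]], [[0, 0, 0], [0, 0, 0]], [[0, 0, 0], [0, 0, 0]], [[0, 0, 0], [0, 0, 0]], [[0, 0, 0], [0, 0, 0]]]}}

```text
clock: 37.75
tool_pos: [0.6968, 0.0208, 0.2438]
eef_rot: [0.119, 0.993, 0.0, 0.0]
contact_force: [0.1, 0.2, -3.3]
opening: 0.743
finger_force: 35.0
```

```bash
python3 - <<'E'
from h import *
t=r.get_state()["tool_pos"];print(t); im=loc("wrist",t,((.155,.24),(.155,.19)),.045)
cv2.imwrite("pics/w6.png",im[...,::-1])
loc("scene",t,((.155,.22),),.06)
E
```

```text
[0.69682937 0.02076314 0.24378453]
wrist 0.155 0.24 2047 [0.6735 0.0263 0.1984] [0.024 0.058 0.085] med [0.6658 0.0294 0.2105]
wrist 0.155 0.19 554 [0.6734 0.0264 0.1727] [0.023 0.057 0.035] med [0.6654 0.0296 0.1748]
scene 0.155 0.22 275 [0.68   0.0233 0.1873] [0.05  0.065 0.064] med [0.6679 0.0336 0.1891]
```

View pics/w6.png

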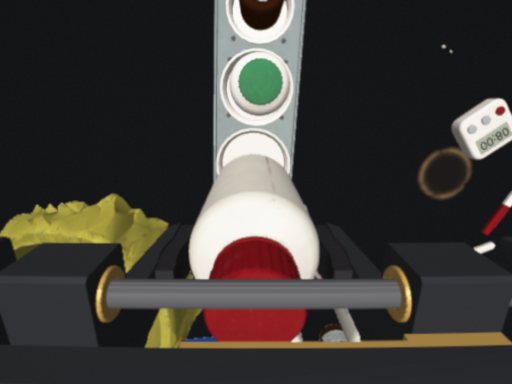

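The large bottle hangs straight at (255,215) over cup 4; the medium one is seated at (257,80). I'll lower it.

>>> {"fn": "step_arm", "kwargs": {"increments": [[[0, 0, -1], [0, 0, 0]], [[0, 0, -2], [0, 0, 0]], [[0, 0, -2], [0, 0, 0]], [[0, 0, -2], [0, 0, 0]], [[0, 0, -1.8], [0, 0, 0]], [[0, 0, -1.4], [0, 0, 0]], [[0, 0, -1.2], [0, 0, 0]], [[0, 0, -1], [0, 0, 0]], [[0, 0, -0.8], [0, 0, 0]], [[0, 0, 0], [0, 0, 0]]]}}

```text
clock: 38.85
tool_pos: [0.6961, 0.0207, 0.1106]
eef_rot: [0.119, 0.993, -0.0, -0.001]
contact_force: [-0.5, -0.2, -4.1]
opening: 0.748
finger_force: 35.0
```

>>> {"fn": "step_arm", "kwargs": {"increments": [[[0, 0, -0.1], [0, 0, 0]], [[0, 0, -0.1], [0, 0, 0]], [[0, 0, -0.1], [0, 0, 0]], [[0, 0, 0], [0, 0, 0]], [[0, 0, 0], [0, 0, 0]], [[0, 0, 0], [0, 0, 0]], [[0, 0, 0], [0, 0, 0]], [[0, 0, 0], [0, 0, 0]], [[0, 0, 0], [0, 0, 0]], [[0, 0, 0], [0, 0, 0]]]}}

```text
clock: 39.85
tool_pos: [0.6968, 0.0208, 0.1087]
eef_rot: [0.119, 0.993, 0.0, -0.0]
contact_force: [0.1, -0.8, -3.6]
opening: 0.743
finger_force: 35.0
```

>>> {"fn": "step_arm", "kwargs": {"increments": [[[0, 0, -0.1], [0, 0, 0]], [[0, 0, 0], [0, 0, 0]], [[0, 0, -0.1], [0, 0, 0]], [[0, 0, 0], [0, 0, 0]], [[0, 0, 0], [0, 0, 0]], [[0, 0, 0], [0, 0, 0]], [[0, 0, 0], [0, 0, 0]], [[0, 0, 0], [0, 0, 0]], [[0, 0, 0], [0, 0, 0]], [[0, 0, 0], [0, 0, 0]]]}}

```text
clock: 40.85
tool_pos: [0.6968, 0.0208, 0.1067]
eef_rot: [0.119, 0.993, 0.0, 0.0]
contact_force: [0.4, -0.2, -3.3]
opening: 0.747
finger_force: 35.0
```

>>> {"fn": "step_arm", "kwargs": {"increments": [[[0, 0, -0.1], [0, 0, 0]], [[0, 0, 0], [0, 0, 0]], [[0, 0, 0], [0, 0, 0]], [[0, 0, 0], [0, 0, 0]], [[0, 0, 0], [0, 0, 0]], [[0, 0, 0], [0, 0, 0]], [[0, 0, 0], [0, 0, 0]], [[0, 0, 0], [0, 0, 0]], [[0, 0, 0], [0, 0, 0]], [[0, 0, 0], [0, 0, 0]]]}}

```text
clock: 41.85
tool_pos: [0.6971, 0.0208, 0.1067]
eef_rot: [0.119, 0.993, 0.0, 0.0]
contact_force: [-3.1, -0.2, 6.4]
opening: 0.744
finger_force: 35.0
```

Contact with the floor. Release and rise.

>>> {"fn": "step_arm", "kwargs": {"increments": [[[0, 0, 0], [0, 0, 0]], [[0, 0, 0], [0, 0, 0]], [[0, 0, 0], [0, 0, 0]], [[0, 0, 0], [0, 0, 0]], [[0, 0, 0], [0, 0, 0]], [[0, 0, 1], [0, 0, 0]], [[0, 0, 2.5], [0, 0, 0]], [[0, 0, 3.5], [0, 0, 0]], [[0, 0, 4], [0, 0, 0]], [[0, 0, 4], [0, 0, 0]]], "fingers": 1}}

```text
clock: 42.85
tool_pos: [0.6966, 0.0208, 0.258]
eef_rot: [0.119, 0.993, 0.0, 0.0]
contact_force: [1.2, -0.0, -0.1]
opening: 1.001
finger_force: 0.0
```

>>> {"fn": "step_arm", "kwargs": {"increments": [[[-1.5, 3, 0], [0, 0, 0]], [[-1.5, 3, 0], [0, 0, 0]], [[-1.5, 3, 0], [0, 0, 0]], [[-1.5, 3, 0], [0, 0, 0]], [[-1.5, 3, 0], [0, 0, 0]], [[-1.5, 3, 0], [0, 0, 0]], [[-1.5, 3, 0], [0, 0, 0]], [[-1.5, 3, 0], [0, 0, 0]], [[-1.5, 3, 0], [0, 0, 0]], [[0, 0, 0], [0, 0, 0]]]}}

```text
clock: 43.85
tool_pos: [0.5583, 0.2977, 0.2566]
eef_rot: [0.115, 0.993, 0.003, -0.001]
contact_force: [-0.5, 0.7, -0.3]
opening: 0.999
finger_force: 0.0
```

```bash
python3 - <<'E'
from h import *
im,d,c=snap("top"); P=cloud(d,c)
for n,c0,(a,e),(f,g) in (("1",(.4462,.0938),(.032,.057),(.066,.1)),("2",(.5229,.0712),(.04,.09),(.095,.115)),("3",(.6066,.0467),(.04,.11),(.115,.14)),("4",(.698,.0205),(.04,.14),(.145,.175))):
    R=np.hypot(P[...,0]-c0[0],P[...,1]-c0[1])
    for lo,hi in((a,e),(f,g)):
        k=P[(R<.045)&(P[...,2]>lo)&(P[...,2]<hi)]
        print(n,lo,len(k),((k.max(0)+k.min(0))/2).round(4),"top",np.percentile(k[:,2],90).round(4))
im2=np.hstack([im[120:270,90:270],im[120:270,310:430]])
cv2.imwrite("pics/t9.png",cv2.resize(im2[...,::-1],None,fx=2.5,fy=2.5)); cv2.imwrite("pics/s9.png",r.snapshot("scene")[0][...,::-1])
E
```

```text
1 0.032 44 [0.4458 0.0938 0.0444] top 0.0558
1 0.066 27 [0.4459 0.0925 0.0846] top 0.0958
2 0.04 127 [0.5198 0.0721 0.0657] top 0.0859
2 0.095 95 [0.5208 0.072  0.1057] top 0.1128
3 0.04 216 [0.6058 0.0486 0.0747] top 0.1037
3 0.115 143 [0.6077 0.0489 0.1277] top 0.1368
4 0.04 368 [0.6943 0.0211 0.0906] top 0.1326
4 0.145 164 [0.6954 0.0215 0.1589] top 0.1685
```

View pics/t9.png

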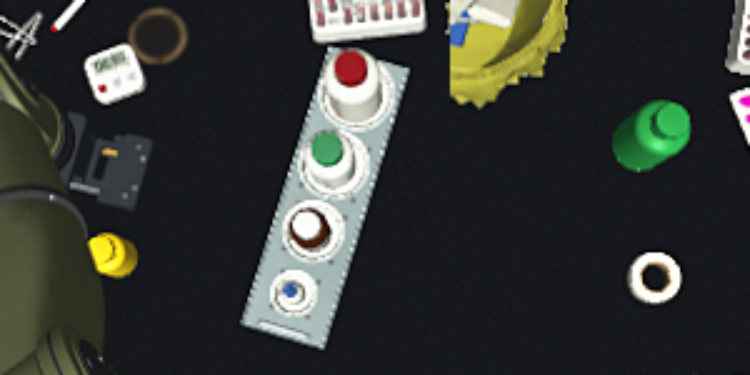

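View pics/s9.png

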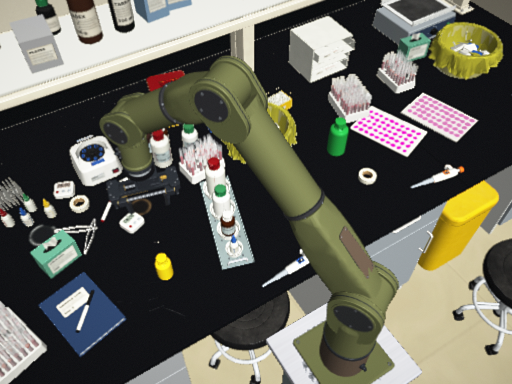

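All four bottles stand upright in their cups (final top-view row (290,292) to (350,85)), with tops at the expected heights. The tape, the timer and the look-alikes are untouched, and the arm is clear.

```bash
python3 -c "from plant import r; print(r.finish_job())"
```

```text
the job is handed in; nothing more can be done
None
```

All four bottles are in the rack in order of size, upright on the cup floors and released. The tape roll, timer and look-alikes were left alone, and I handed the job in at about 44 s.

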